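# Back the vial turntable up one notch

### The arm

A 6-joint arm with a two-finger parallel gripper is mounted at the origin on the work surface. World frame = base frame: x ahead of the robot, y to its left, z up, the work surface at z = 0. Lengths are in mm, angles in rad, forces in N, time in s.
With the tool pointing down it reaches from about 350 to 775 mm from the base axis. Payload 7.3 kg.
Tool frame: the origin (TCP) lies at the very end of the fingers, on their centre line; the grasp point (between the pads) lies 19 mm behind it; z points along the fingers, x is the direction in which the jaws open and shut, and the axes are right-handed (so a half turn about z gives the same grasp; the last joint's range is limited). The gripper opens to 92 mm and grips with 3 to 60 N. Pads are 19 mm wide; open, the fingers measure 130 mm over their backs; the gripper's body (75 mm by 190 mm) begins 47 mm behind the grasp point.
Start: joints at [1.035, 0.342, 1.524, -0, 1.275, -0.146], TCP at [199.489, 485.643, 226.741] pointing down, gripper open.
Joint ranges: [-2.53, 2.53], [-0.77, 2.02], [0.04, 2.7], [-1, 4.14], [0.28, 2.66], [-3.11, 3.11]. Speed limits (rad/s): [2.57, 2.57, 3.14, 3.14, 3.14, 3.14].

### API

Orientations are given as [roll, pitch, yaw] about the fixed x, y, z axes, in that order (R = Rz(yaw) Ry(pitch) Rx(roll)).
In Python, from plant import bot, capture, camera_params gives the robot as it stands.
- The arm moves only by the shell command python3 -m jog 'ROWS' [OPENING]. ROWS is a JSON object of lists of equal length, an entry for each row: "xyz": the shift along the world's x, y, z as a fraction of full scale, a list of three; "angular": the turn, a rotation vector about the world's x, y, z as a fraction of full scale, a list of three. In form: {"xyz": [[x, y, z], ...], "angular": [[wx, wy, wz], ...]}. A call has 1 to 10 rows; each row shifts and turns the pose as measured when the row begins; what a row does not reach is not made up. Full scale, the value 1, is 2 cm for a shift and 6 degrees for a turn. A row lasts 1/10 s, in which the tool goes at most 50 mm and 8.59 degrees, less where a joint would pass 70% of its speed; a pose out of reach is approached as far as the arm can. A call with a number of a shift or a turn outside -1 to 1 is refused whole. A call with a gripper value outside its range is refused whole. OPENING is the closure, from -1 (fully open) to 1 (shut), set as the call begins (- or left out, the last holds). The fingers move at their own pace and stop on an object; the grip force is fixed at half the most. Time passes only in rows, so rows that do not move let the fingers close. It gives the time, the measured TCP pose, the force and the opening at its end, in the units of the state.
- bot.get_obs(): the state, without advancing time (a new reading comes with each control period).
- capture(name): name is "scene" or "top" or "wrist"; returns the picture (420x560x3 uint8, red, green, blue); there is no depth.
- camera_params(name): a dict with "fx", "fy", "cx", "cy" (pixels), "rvec" (rotation vector, rad) and "tvec" (3), from world to camera coordinates, as OpenCV has them. Camera axes: x right, y down, z forward; pixel columns grow to the right and rows downward; lengths in mm; the calibration is good to about 2 mm. The wrist camera is an equidistant fisheye: a pixel r from the principal point sees the ray r / f radians off the axis. A picture is of the moment at which its call begins: read the wrist's pose just before it. camera_params takes no time and is no camera call; for the wrist camera it gives the pose at the moment of the call.
- bot.close_job(): hands the job in, once; it reports no verdict.
The state is a dict: "time": time; "joint_positions": joint angles; "dq": joint speeds; "tau": joint torques, N m; "tool_pos": TCP position; "tcp_rot": TCP orientation; "contact_force": force on the tool from outside, world axes, zero at the start; "moment": the same for the moment, N m; "grip_width": finger opening in mm.
Only numpy, scipy, OpenCV 4.12 (cv2) and the standard library are available. Lean on these libraries where they do the work, as an engineer would, in place of code of your own. Each camera call takes 0.05 s, during which the arm holds its last target.

### The job

The vial turntable has been indexed one place too far. With closed fingertips only, press down the tail of its ratchet pawl so that the nose lifts clear of the teeth and stays up, push the turntable backward (clockwise seen from above) by one of its upright posts exactly one notch, then press the pawl's nose fully down into the new notch. Do not grip or lift anything, keep the vials standing in their sockets, never turn the table forward past its starting notch, and leave the rest of the bench alone.

Things in the scene. Friction and masses are not known exactly. Their poses are not given: they have to be found in the camera images.
- indexer: fixed white vial indexer, a housing 210 (its x) x 255 (its y) mm, 36 mm high, on the bench. Origin: on the bench, exactly below the turntable's upright axis; the housing reaches from y -105 to +150 mm. The pawl stands on its +y side. Yaw up to 0.5 rad either way.
- wheel (a joint): angle of the bare aluminium turntable about the indexer's upright axis, rad. 0 at the start, with the pawl in a notch. Grows as the table turns BACKWARD, clockwise seen from above; one notch is 30 degrees = 0.524 rad. While the pawl is down the steep tooth faces stop backward turning. Turning takes about 1.3 N at a post; friction holds it where it is left.
- hub (a point): centre of the turntable's flat top, on its axis, 56 mm above the bench. The table is 190 mm across. On its rim (79 to 95 mm out) stand 12 saw-shaped teeth 10 mm high; the notches between are 22 mm wide and the pawl's nose 8 mm, so the nose goes home when the table is within about 4 degrees of a notch's middle. A hub cap 12 mm high covers this point.
- pawl (a joint): angle of the steel pawl, a see-saw lying radially over the rim on the indexer's +y side, rad. 0: nose fully down; grows as the tail sinks and the nose lifts; stop at 0.5; the nose clears the teeth above about 0.28. Its stiff pivot (level, 120 mm from the turntable axis, 78 mm above the bench) keeps it where it is left; moving it takes 1.5 to 2.5 N at either end.
- pawl_tail (a point): centre of the top face of the pawl's outer end, a flat thumb pad 30 mm (indexer x) x 28 mm (indexer y), 6 mm thick, 43 mm out from the pivot, 163 mm from the turntable axis, 84 mm above the bench while the pawl is down; pressed to the stop it sinks about 21 mm.
- pawl_nose (a point): centre of the top face of the pawl's inner end, 22 mm (indexer x) x 18 mm (indexer y), 29.5 mm in from the pivot towards the turntable axis, 84 mm above the bench while the pawl is down and about 14 mm higher when fully lifted. Between it and the tail the pivot stands between two cheeks whose tops are also 84 mm above the bench.
- post0 (a point): centre of the top of one of four equal upright steel posts on the turntable (10 mm thick, 50 mm tall, tops 106 mm above the bench, 64 mm from the axis, 90 degrees apart; they turn with it); push the table round by any of them. At the start this one stands 45 degrees anticlockwise from the indexer's x axis.
- post1 (a point): centre of the top of one of four equal upright steel posts on the turntable (10 mm thick, 50 mm tall, tops 106 mm above the bench, 64 mm from the axis, 90 degrees apart; they turn with it); push the table round by any of them. At the start this one stands 135 degrees anticlockwise from the indexer's x axis.
- post2 (a point): centre of the top of one of four equal upright steel posts on the turntable (10 mm thick, 50 mm tall, tops 106 mm above the bench, 64 mm from the axis, 90 degrees apart; they turn with it); push the table round by any of them. At the start this one stands 225 degrees anticlockwise from the indexer's x axis.
- post3 (a point): centre of the top of one of four equal upright steel posts on the turntable (10 mm thick, 50 mm tall, tops 106 mm above the bench, 64 mm from the axis, 90 degrees apart; they turn with it); push the table round by any of them. At the start this one stands 315 degrees anticlockwise from the indexer's x axis.
- vial0: loose amber glass vial with a white cap, 14 mm across, 46 mm tall, standing in one of six white sockets (21 mm across outside, 22 mm high, 32 mm from the axis) on the turntable; its top is 104 mm above the bench. Origin: centre of its underside, z up. At the start its socket is 0 degrees anticlockwise from the indexer's x axis.
- vial1: loose amber glass vial with a white cap, 14 mm across, 46 mm tall, standing in one of six white sockets (21 mm across outside, 22 mm high, 32 mm from the axis) on the turntable; its top is 104 mm above the bench. Origin: centre of its underside, z up. At the start its socket is 60 degrees anticlockwise from the indexer's x axis.
- vial2: loose amber glass vial with a white cap, 14 mm across, 46 mm tall, standing in one of six white sockets (21 mm across outside, 22 mm high, 32 mm from the axis) on the turntable; its top is 104 mm above the bench. Origin: centre of its underside, z up. At the start its socket is 240 degrees anticlockwise from the indexer's x axis.
- tube_rack: loose pink rack of small tubes, 90 x 150 mm, 43 mm high with its tubes, beside the indexer's -y side. Origin: centre of its underside; leave it alone.
- marker: loose marker pen, 125 mm long, 12 mm thick, lying near the indexer's -x side. Origin: centre of its underside; leave it alone.
- beaker: loose clear cup, 60 mm across, 65 mm high. Origin: centre of its underside; leave it alone.
- reagent: loose white bottle with blue cap, 52 mm across, 105 mm high. Origin: centre of its underside; leave it alone.
- tip_box: loose blue box with pale lid, 130 x 87 mm, 62 mm high. Origin: centre of its underside; leave it alone.
- pipette: loose white pipette, about 230 mm long, 26 mm high, lying. Origin: centre of its underside; leave it alone.

How it is judged:
By the outcome, as a careful person would: the job done as asked, in the order asked, and still so for the second after the job is handed in, with the robot touching nothing.
It also fails if it takes over 48 s, if anything falls off the work surface, if the arm or the gripper's body presses on something with over 40 N, if the wrist force passes 120 N, or if a joint passes its speed limit or range.

## Working session

There is one attempt and no reset: what is moved stays moved. The work goes in short steps, Python scripts to look and compute and a shell command to move; the robot and the scene stay as the last step left them, time stands still between calls to the robot, and variables do not carry over. Pictures are saved under pics/ and viewed, and the job is handed in when it is done.

```bash
mkdir -p pics; ls; python3 - <<'E'
from plant import bot,capture,camera_params
import cv2
print(bot.get_obs())
for n in ("scene","top","wrist"):
    print(n,camera_params(n))
    cv2.imwrite(f"pics/{n}0.png",capture(n)[:,:,::-1])
E
```

```text
pics
{'time': 0.0, 'joint_positions': array([ 1.03499729e+00,  3.42720168e-01,  1.52503080e+00,  6.90410005e-06,
        1.27538284e+00, -1.45971627e-01]), 'dq': array([-0.00186072, -0.00149061, -0.00181109,  0.00084928,  0.00141337,
        0.00048678]), 'tau': array([ 1.31498462e-03, -4.31244099e+01, -2.44220674e+01,  7.19234138e-02,
        5.59836463e-02, -1.52170383e-04]), 'tool_pos': array([199.26785433, 485.2713728 , 226.04147439]), 'tcp_rot': array([-3.14136195e+00,  1.52380747e-03,  1.18096708e+00]), 'contact_force': array([-0.29996071,  0.24384333, -0.28978791]), 'moment': array([ 0.00491762, -0.01893419, -0.04473582]), 'grip_width': 92.4444547902018}
scene {'fx': 432.826916937989, 'fy': 432.826916937989, 'cx': 276.9229830668038, 'cy': 207.35453203104694, 'rvec': array([ 1.00382866,  2.60979627, -0.81691994]), 'tvec': array([ 448.88130683, -241.60395974, 1339.47621081])}
top {'fx': 474.6015250016603, 'fy': 474.6015250016603, 'cx': 276.03646802818787, 'cy': 209.96084829750367, 'rvec': array([ 2.1028651 , -2.12315692,  0.22165157]), 'tvec': array([ -20.35092833,  583.6030712 , 1117.50268352])}
wrist {'fx': 325.19226210127806, 'fy': 325.19226210127806, 'cx': 273.05573656337964, 'cy': 209.00933933906055, 'rvec': array([-2.41618485, -1.62008277, -0.21742282]), 'tvec': array([-523.34664165,  -33.84591706,  389.67333454])}
```

View pics/top0.png

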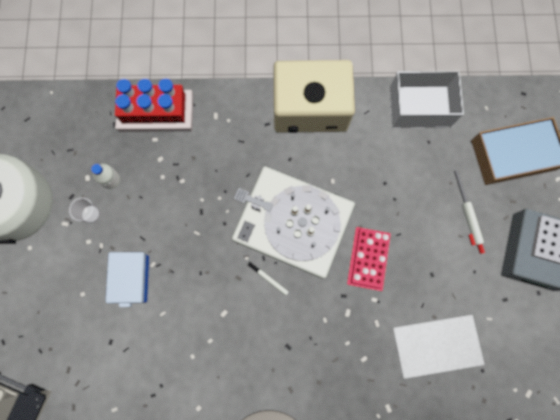

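View pics/scene0.png

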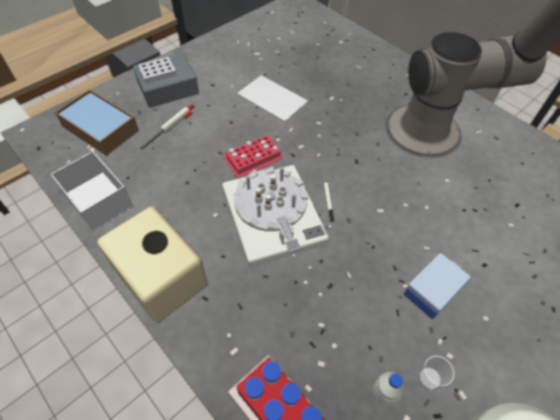

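View pics/wrist0.png

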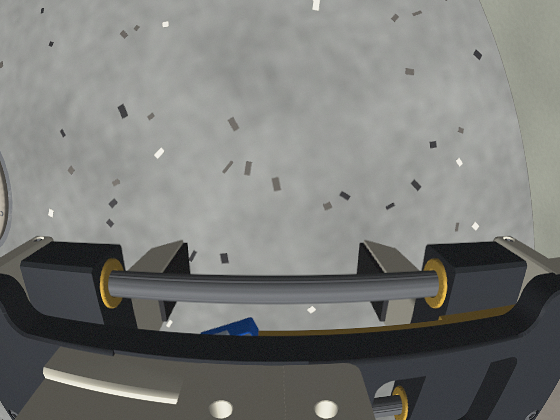

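The top view shows the indexer with its hub near (303,222) and the pawl tail near (241,195). In the scene view the hub is near (271,196) and the tail near (291,243). I'll enlarge both.

```bash
cat > h.py <<'E'
import numpy as np,cv2
from scipy.spatial.transform import Rotation as R
from scipy.optimize import least_squares
from plant import bot,capture,camera_params
def KRt(p):
    K=np.array([[p['fx'],0,p['cx']],[0,p['fy'],p['cy']],[0,0,1]]);return K,R.from_rotvec(p['rvec']).as_matrix(),np.array(p['tvec'])
def proj(p,X,fish=False):
    K,Rm,t=KRt(p);c=np.atleast_2d(X)@Rm.T+t
    if fish:
        r=np.linalg.norm(c[:,:2],axis=1);th=np.arctan2(r,c[:,2]);return c[:,:2]/np.maximum(r,1e-9)[:,None]*th[:,None]*p['fx']+[p['cx'],p['cy']]
    return c[:,:2]/c[:,2:]*[p['fx'],p['fy']]+[p['cx'],p['cy']]
def ray(p,uv,fish=False):
    K,Rm,t=KRt(p);d=np.array([(uv[0]-p['cx'])/p['fx'],(uv[1]-p['cy'])/p['fy'],1.])
    if fish:
        r=np.hypot(d[0],d[1]);d=np.array([d[0]/r*np.sin(r),d[1]/r*np.sin(r),np.cos(r)])
    d=Rm.T@d;return -Rm.T@t,d/np.linalg.norm(d)
def atz(p,uv,z,fish=False):
    o,d=ray(p,uv,fish);return o+d*(z-o[2])/d[2]
def tri(rays):
    A=sum(np.eye(3)-np.outer(d,d) for o,d in rays);b=sum((np.eye(3)-np.outer(d,d))@o for o,d in rays);return np.linalg.solve(A,b)
def world(I,P):
    x,y,a=I;P=np.atleast_2d(P).astype(float);c,s=np.cos(a),np.sin(a)
    return np.c_[x+c*P[:,0]-s*P[:,1],y+s*P[:,0]+c*P[:,1],P[:,2]]
E
python3 - <<'E'
import cv2
a=cv2.imread('pics/top0.png')[160:285,220:365];cv2.imwrite('pics/top0z.png',cv2.resize(a,None,fx=5,fy=5,interpolation=cv2.INTER_CUBIC)[:600,:800])
a=cv2.imread('pics/scene0.png')[155:270,210:345];cv2.imwrite('pics/scene0z.png',cv2.resize(a,None,fx=5,fy=5,interpolation=cv2.INTER_CUBIC))
E
```

```text
(no output)
```

View pics/top0z.png

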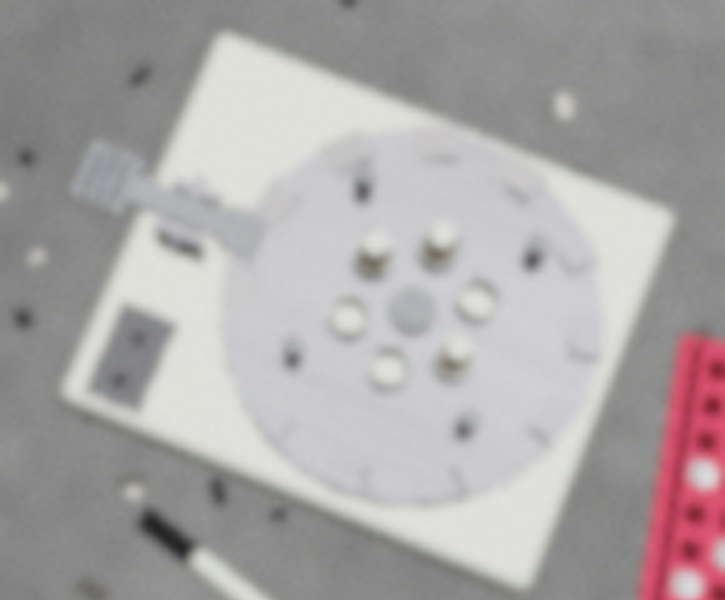

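View pics/scene0z.png

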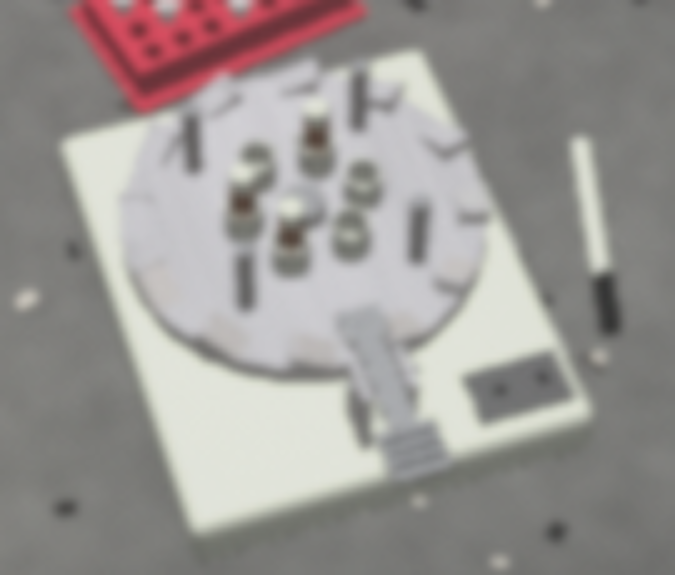

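```bash
python3 - <<'E'
from h import *
L=[(-105,150,36),(105,150,36),(105,-105,36),(-105,-105,36),(0,0,68),(0,163,84),(0,90.5,84)]
T=[(65,395),(222,35),(675,212),(527,585),(412,310),(107,177),(238,232)]
S=[(592,410),(195,530),(62,145),(420,52),(300,205),(413,450),(360,325)]
f=lambda a,o:(np.array(a)+.5)/5-.5+o
T=f(T,[220,160]);S=f(S,[210,155]);pt=camera_params('top');ps=camera_params('scene')
for l,t,s in zip(L,T,S): print(l,tri([ray(pt,t),ray(ps,s)]).round(1))
def res(I):
    W=world(I,L);return np.r_[(proj(pt,W)-T).ravel(),(proj(ps,W)-S).ravel()]
x0=[*atz(pt,T[4],68)[:2],0]
for a in np.arange(-3,3.1,.5):
    r=least_squares(res,[*x0[:2],a])
    if r.cost<200: break
print(r.x,r.cost); print(r.fun.reshape(-1,2).round(2).tolist())
for s in (T,S): pass
r1=least_squares(lambda I:(proj(pt,world(I,L))-T).ravel(),r.x);r2=least_squares(lambda I:(proj(ps,world(I,L))-S).ravel(),r.x);print(r1.x,r2.x)
W=world(r.x,L);print(W.round(1))
for p,n,o in((pt,'top0',[220,160]),(ps,'scene0',[210,155])):pass
E
```

```text
(-105, 150, 36) [515.7  84.9  34.2]
(105, 150, 36) [704.1   4.6  32.3]
(105, -105, 36) [ 606.9 -225.    30.3]
(-105, -105, 36) [ 418.3 -143.    32.1]
(0, 0, 68) [552.7 -89.3  62.5]
(0, 163, 84) [617.   60.7  80.2]
(0, 90.5, 84) [588.8  -4.5  82.9]
[ 5.52943132e+02 -8.90172119e+01 -4.02964241e-01] 17.777388464776685
[[-2.69, 0.49], [-1.48, -1.82], [0.23, -0.38], [-0.17, 1.85], [-0.15, -0.36], [-0.57, -0.05], [0.54, 0.04], [1.11, 0.69], [-0.87, 1.15], [-1.99, -1.72], [-0.52, -2.04], [-0.19, -1.24], [-0.31, -0.93], [-0.18, -0.66]]
[ 5.53054841e+02 -9.05689642e+01 -4.00576328e-01] [ 5.53101670e+02 -8.70773882e+01 -4.06171087e-01]
[[ 515.2   90.1   36. ]
 [ 708.4    7.8   36. ]
 [ 608.4 -226.8   36. ]
 [ 415.2 -144.4   36. ]
 [ 552.9  -89.    68. ]
 [ 616.9   60.9   84. ]
 [ 588.4   -5.8   84. ]]
```

The hub is at about (553,-89), the tail at (617,61) and the indexer yaw is about -0.404, with the two views agreeing to about 2 mm. I'll move above the tail with the fingers closing and turn the tool x onto the indexer x.

```bash
python3 -m jog '{"xyz":[[1,-1,0],[1,-1,0],[1,-1,0],[1,-1,0],[1,-1,0],[1,-1,0],[1,-1,0],[1,-1,0],[1,-1,0],[1,-1,0]],"angular":[[0,0,-0.8],[0,0,-0.8],[0,0,-0.8],[0,0,-0.8],[0,0,-0.8],[0,0,-0.8],[0,0,-0.8],[0,0,-0.8],[0,0,-0.8],[0,0,-0.8]]}' 1
```

```text
time: 1.15
tool_pos: [402.1, 278.3, 223.6]
tcp_rot: [-3.14, 0.006, 0.317]
contact_force: [0.9, 0.4, 0.7]
grip_width: 16.6
```

```bash
python3 -m jog '{"xyz":[[1,-1,0],[1,-1,0],[1,-1,0],[1,-1,0],[1,-1,0],[1,-1,0],[1,-1,0],[1,-1,0],[1,-1,0],[0.8,-1,0]],"angular":[[0,0,-0.7],[0,0,-0.7],[0,0,-0.7],[0,0,-0.7],[0,0,-0.7],[0,0,-0.7],[0,0,-0.7],[0,0,-0.7],[0,0,-0.7],[0,0,-0.6]]}' 1; python3 -m jog '{"xyz":[[0.5,-0.5,-0.5],[0,0,0]],"angular":[[0,0,0],[0,0,0]]}' 1
python3 - <<'E'
from h import *
o=bot.get_obs();print(o['time'],o['tool_pos'],o['tcp_rot'],o['grip_width'],o['contact_force'])
p=camera_params('wrist');print(p)
cv2.imwrite('pics/w1.png',capture('wrist')[:,:,::-1])
I=[553,-89.3,-.404]
print(proj(p,world(I,[(0,163,84),(0,90.5,84),(0,0,68)]),True))
E
```

```text
time: 2.15
tool_pos: [604.2, 68.2, 220.5]
tcp_rot: [3.141, 0.012, -0.438]
contact_force: [-0.1, -0.2, -0.5]
grip_width: 0.2
time: 2.35
tool_pos: [615.6, 55.3, 208.2]
tcp_rot: [3.14, 0.014, -0.441]
contact_force: [-0.4, -0.6, -0.6]
grip_width: 0.1
2.35 [615.5774565   55.28924671 208.21990547] [ 3.1403966   0.01358304 -0.44086077] 0.09877510602220843 [-0.37909841 -0.6477032  -0.56076541]
{'fx': 325.19226210127806, 'fy': 325.19226210127806, 'cx': 273.05573656337964, 'cy': 209.00933933906055, 'rvec': array([-2.80921804,  0.6266187 ,  0.10462796]), 'tvec': array([-530.89636687,  269.73121434,  461.97897643])}
[[273.26167108 195.15772462]
 [276.02417501 268.94973773]
 [278.72968627 333.68278065]]
```

View pics/w1.png

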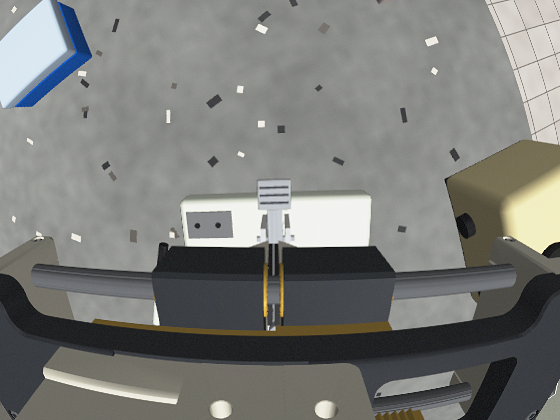

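The wrist view shows the tail pad at (274.5,194), against a predicted (273.3,195.2), so the pose holds to about 1 mm. Next I'll go down over the outer part of the pad.

```bash
python3 -m jog '{"xyz":[[0.1,0.25,-1],[0.1,0.25,-1],[0,0,-1],[0,0,-1],[0,0,-1],[0,0,-0.3],[0,0,0]],"angular":[[0,0,0.2],[0,0,0.15],[0,0,0],[0,0,0],[0,0,0],[0,0,0],[0,0,0]]}' 1
```

```text
time: 3.1
tool_pos: [614.1, 75.6, 101.8]
tcp_rot: [-3.14, 0.015, -0.386]
contact_force: [0.5, 0.2, 0.5]
grip_width: 0.4
```

```bash
python3 -m jog '{"xyz":[[0.25,-0.4,0],[0,0,0]],"angular":[[0,0,0],[0,0,0]]}' 1;  python3 -m jog '{"xyz":[[0,0,0]],"angular":[[0,0,0]]}' 1
```

```text
time: 3.3
tool_pos: [619.9, 68.1, 103.8]
tcp_rot: [-3.139, 0.012, -0.384]
contact_force: [0.4, -0.2, -0.3]
grip_width: 0.6
time: 3.4
tool_pos: [620.5, 67.9, 104.8]
tcp_rot: [-3.138, 0.011, -0.384]
contact_force: [-0.2, 1.2, -0.8]
grip_width: 0.3
```

```bash
python3 -m jog '{"xyz":[[-0.05,-0.15,-0.4],[0,0,-0.4],[0,0,-0.3],[0,0,-0.3]],"angular":[[0,0,0],[0,0,0],[0,0,0],[0,0,0]]}' 1;  python3 -m jog '{"xyz":[[0,0,-0.2],[0,0,-0.2]],"angular":[[0,0,0],[0,0,0]]}' 1
```

```text
time: 3.8
tool_pos: [620.7, 64.3, 77.0]
tcp_rot: [-3.136, 0.007, -0.385]
contact_force: [-0.3, 1.0, 2.0]
grip_width: 0.5
time: 4.0
tool_pos: [620.7, 64.2, 67.9]
tcp_rot: [-3.137, 0.007, -0.384]
contact_force: [-0.5, -1.1, 2.7]
grip_width: 0.3
```

```bash
python3 -m jog '{"xyz":[[0,0,-0.2],[0,0,-0.2]],"angular":[[0,0,0],[0,0,0]]}' 1;  python3 -m jog '{"xyz":[[0,0,-0.2],[0,0,-0.2]],"angular":[[0,0,0],[0,0,0]]}' 1
```

```text
time: 4.2
tool_pos: [621.7, 64.2, 62.0]
tcp_rot: [-3.136, 0.004, -0.384]
contact_force: [-6.8, 2.3, 30.8]
grip_width: 0.6
time: 4.4
tool_pos: [623.9, 65.5, 61.2]
tcp_rot: [-3.132, -0.003, -0.384]
contact_force: [-6.4, 1.4, 23.4]
grip_width: 0.3
```

Contact came at about z 84 and the stop at about z 62, with the force rising to 30 N, so the pawl is at its stop. I'll raise and look.

```bash
python3 -m jog '{"xyz":[[0,0,0.5],[0,0,1],[0,0,1],[0,0,1],[0,0,1],[0,0,0.8]],"angular":[[0,0,0],[0,0,0],[0,0,0],[0,0,0],[0,0,0],[0,0,0]]}' 1
python3 - <<'E'
from h import *
cv2.imwrite('pics/w2.png',capture('wrist')[:,:,::-1])
a=capture('scene')[:,:,::-1];cv2.imwrite('pics/s2.png',cv2.resize(a[130:270,190:345],None,fx=4,fy=4,interpolation=cv2.INTER_CUBIC))
E
```

```text
time: 5.0
tool_pos: [621.7, 66.2, 168.4]
tcp_rot: [-3.133, 0.003, -0.383]
contact_force: [0.3, 0.1, -0.7]
grip_width: 0.3
```

View pics/w2.png

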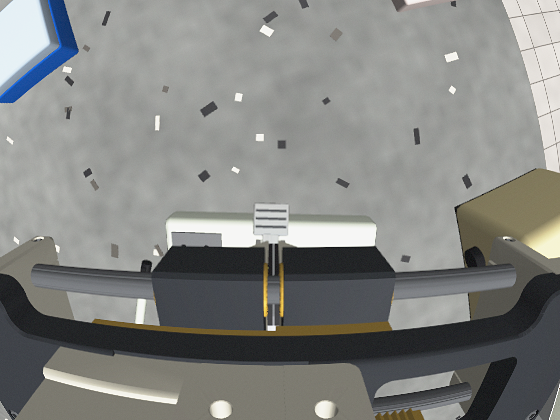

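View pics/s2.png

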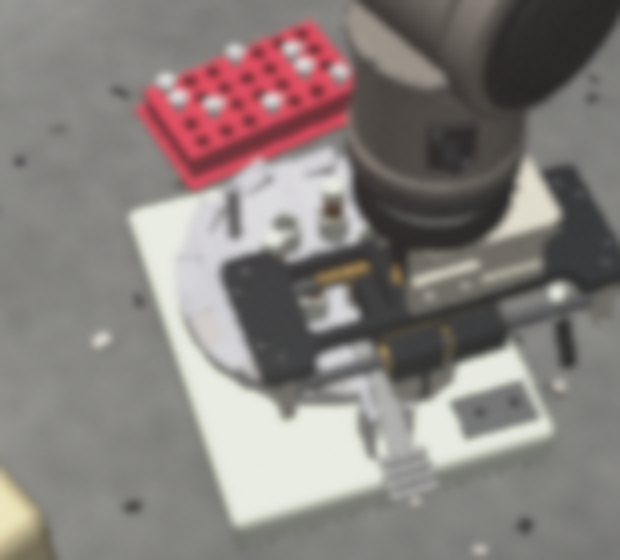

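Both views show the tail sunk and staying down: the pad is at wrist (271,219). Next I'll move behind post1.

```bash
python3 -m jog '{"xyz":[[-0.9,-0.78,0],[-0.9,-0.78,0],[-0.9,-0.78,0],[-0.9,-0.78,0],[-0.9,-0.78,0],[-0.9,-0.78,0],[-0.8,-0.7,0],[0,0,0]],"angular":[[0,0,1],[0,0,1],[0,0,1],[0,0,1],[0,0,1],[0,0,1],[0,0,1],[0,0,0.3]]}' 1
python3 - <<'E'
from h import *
o=bot.get_obs();print(o['tool_pos'],o['tcp_rot'])
p=camera_params('wrist')
cv2.imwrite('pics/w3.png',capture('wrist')[:,:,::-1])
I=[553,-89.3,-.404]
print(proj(p,world(I,[(-45.25,45.25,106),(0,163,84),(0,90.5,84)]),True))
a=capture('top')[:,:,::-1];cv2.imwrite('pics/t3.png',cv2.resize(a[150:290,215:365],None,fx=4,fy=4,interpolation=cv2.INTER_CUBIC))
E
```

```text
time: 5.9
tool_pos: [489.5, -43.5, 159.3]
tcp_rot: [-3.127, 0.011, 0.415]
contact_force: [-0.6, 0.9, -0.9]
grip_width: 0.6
[489.50824256 -43.45017495 159.34128864] [-3.12679379  0.01113068  0.41463868]
[[334.46406325 232.30578369]
 [468.89237254 166.23629834]
 [407.21841757 225.17841622]]
```

View pics/w3.png

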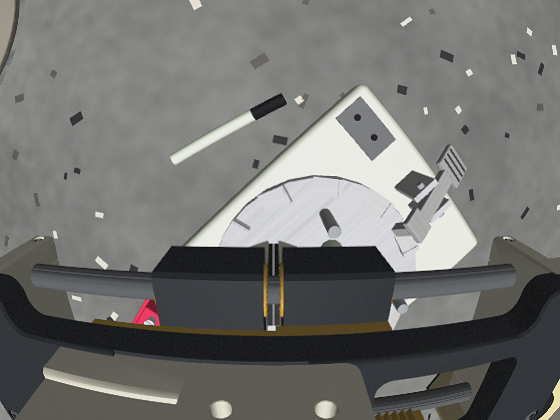

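View pics/t3.png

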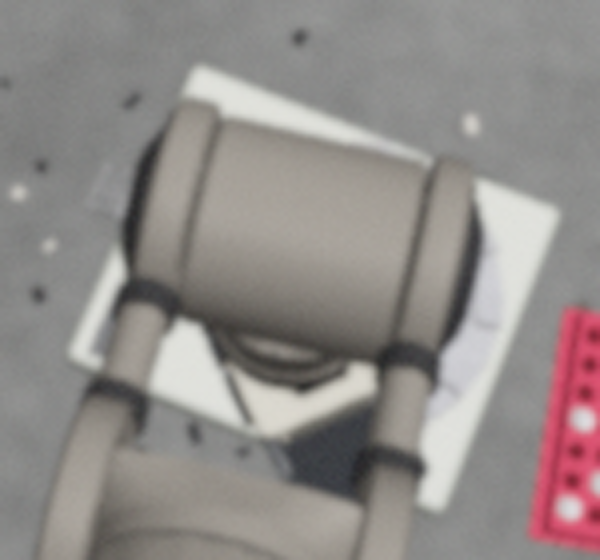

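The wrist view shows post1's top at about (336,235), against a predicted (334,232). The nose is lifted, near (405,230). I'll lower beside the post.

```bash
python3 -m jog '{"xyz":[[0.1,0,-1],[0.1,0,-1],[0,0,-1],[0,0,-0.6],[0,0,0]],"angular":[[0,0,0],[0,0,0],[0,0,0],[0,0,0],[0,0,0]]}' 1
cat > loc.py <<'E'
from h import *
o=bot.get_obs();I=[553,-89.3,-.404];d=o['tool_pos'][:2]-np.array(I[:2]);l=R.from_euler('z',-I[2]).as_matrix()[:2,:2]@d
print(o['time'],'local',l.round(1),'z',o['tool_pos'][2].round(1),'r',np.hypot(*l).round(1),'ang',np.degrees(np.arctan2(l[1],l[0])).round(1),'toolx local deg',np.degrees(o['tcp_rot'][2]-I[2]).round(1),'F',o['contact_force'].round(1))
E
python3 loc.py
```

```text
time: 6.5
tool_pos: [495.7, -41.2, 82.6]
tcp_rot: [-3.126, 0.01, 0.407]
contact_force: [0.0, -0.5, -0.7]
grip_width: 0.3
6.5 local [-71.6  21.7] z 82.6 r 74.8 ang 163.2 toolx local deg 46.4 F [ 0.  -0.5 -0.7]
```

```bash
python3 -m jog '{"xyz":[[0.19,0.07,0],[0.19,0.07,0]],"angular":[[0,0,0],[0,0,0]]}' 1; python3 loc.py;python3 -m jog '{"xyz":[[0.14,0.05,-0.05],[0.1,0.04,0]],"angular":[[0,0,0],[0,0,0]]}' 1; python3 loc.py
```

```text
time: 6.7
tool_pos: [503.8, -37.9, 82.5]
tcp_rot: [-3.126, 0.011, 0.406]
contact_force: [0.3, 0.8, 0.3]
grip_width: 0.3
6.7 local [-65.5  27.9] z 82.5 r 71.2 ang 156.9 toolx local deg 46.4 F [0.3 0.8 0.3]
time: 6.9
tool_pos: [509.8, -35.9, 82.4]
tcp_rot: [-3.127, 0.009, 0.406]
contact_force: [-1.0, 0.2, -1.0]
grip_width: 0.4
6.9 local [-60.7  32.2] z 82.4 r 68.7 ang 152.1 toolx local deg 46.4 F [-1.   0.2 -1. ]
```

```bash
python3 -m jog '{"xyz":[[0.12,0.04,0],[0.12,0.04,0]],"angular":[[0,0,0],[0,0,0]]}' 1; python3 loc.py
python3 - <<'E'
from h import *
p=camera_params('wrist')
cv2.imwrite('pics/w4.png',capture('wrist')[:,:,::-1])
E
```

```text
time: 7.1
tool_pos: [514.7, -34.0, 82.7]
tcp_rot: [-3.127, 0.01, 0.406]
contact_force: [-0.7, -1.0, -0.9]
grip_width: 0.5
7.1 local [-57.   35.8] z 82.7 r 67.3 ang 147.9 toolx local deg 46.4 F [-0.7 -1.  -0.9]
```

View pics/w4.png

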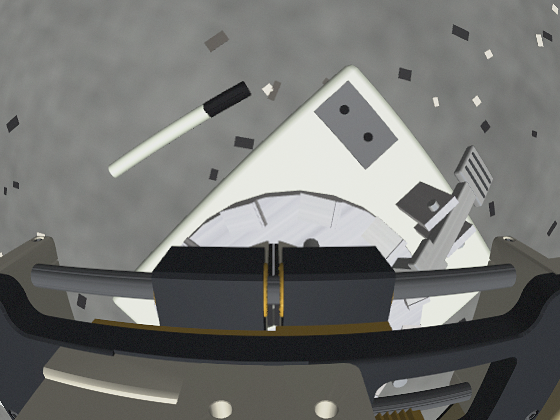

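```bash
python3 - <<'E'
from h import *
p=camera_params('wrist');I=[553,-89.3,-.404]
for d in range(0,16,3):
    a=np.radians(135-d);e=np.array([np.cos(a),np.sin(a)])
    print(d,proj(p,world(I,[(*(64*e),56),(*(69*e),56)]),True).round(0).tolist())
E
```

```text
0 [[298.0, 244.0], [298.0, 236.0]]
3 [[303.0, 244.0], [304.0, 236.0]]
6 [[309.0, 244.0], [310.0, 237.0]]
9 [[314.0, 245.0], [316.0, 238.0]]
12 [[319.0, 246.0], [321.0, 239.0]]
15 [[324.0, 247.0], [327.0, 240.0]]
```

The post base at wrist (312,243) puts the turn at about 7.5° so far, with a contact offset of about 24 mm as expected. I'll go on along the arc.

```bash
python3 -m jog '{"xyz":[[0.2,0.13,0],[0.21,0.11,0],[0.215,0.1,-0.05]],"angular":[[0,0,-0.8],[0,0,-0.9],[0,0,-0.9]]}' 1; python3 loc.py
python3 - <<'E'
from h import *
p=camera_params('wrist')
cv2.imwrite('pics/w5.png',capture('wrist')[:,:,::-1])
I=[553,-89.3,-.404]
for d in range(12,31,3):
    a=np.radians(135-d);e=np.array([np.cos(a),np.sin(a)])
    print(d,proj(p,world(I,[(*(64*e),56),(*(69*e),56)]),True).round(0).tolist())
E
```

```text
time: 7.45
tool_pos: [527.4, -26.8, 82.1]
tcp_rot: [-3.126, 0.01, 0.125]
contact_force: [-1.8, 0.2, 0.4]
grip_width: 0.3
7.45 local [-48.1  47.4] z 82.1 r 67.6 ang 135.4 toolx local deg 30.3 F [-1.8  0.2  0.4]
12 [[297.0, 243.0], [297.0, 235.0]]
15 [[303.0, 243.0], [303.0, 235.0]]
18 [[308.0, 243.0], [309.0, 235.0]]
21 [[314.0, 244.0], [315.0, 236.0]]
24 [[319.0, 244.0], [321.0, 237.0]]
27 [[325.0, 245.0], [327.0, 238.0]]
30 [[330.0, 246.0], [332.0, 239.0]]
```

View pics/w5.png

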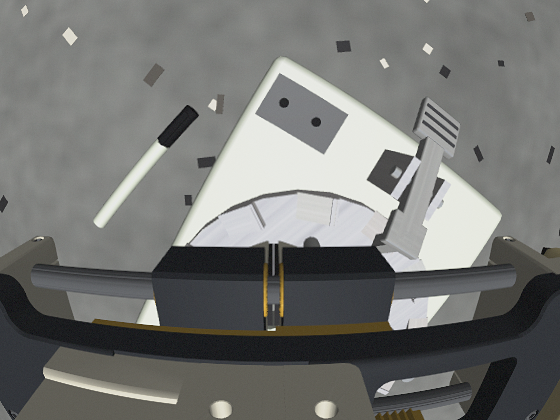

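```bash
python3 -m jog '{"xyz":[[0.22,0.09,0],[0.16,0.06,0],[0,0,0]],"angular":[[0,0,-0.9],[0,0,-0.6],[0,0,0]]}' 1; python3 loc.py
python3 - <<'E'
from h import *
p=camera_params('wrist')
cv2.imwrite('pics/w6.png',cv2.resize(capture('wrist')[160:260,160:440,::-1],None,fx=2.8,fy=2.8,interpolation=cv2.INTER_CUBIC))
I=[553,-89.3,-.404]
for d in range(21,37,3):
    a=np.radians(135-d);e=np.array([np.cos(a),np.sin(a)])
    print(d,((proj(p,world(I,[(*(64*e),56),(*(69*e),56)]),True)-[160,160])*2.8).round(0).tolist())
E
```

```text
time: 7.8
tool_pos: [536.0, -23.4, 82.2]
tcp_rot: [-3.126, 0.009, -0.038]
contact_force: [-0.5, 0.4, 0.3]
grip_width: 0.6
7.8 local [-41.6  53.9] z 82.2 r 68.0 ang 127.7 toolx local deg 21.0 F [-0.5  0.4  0.3]
21 [[391.0, 232.0], [391.0, 211.0]]
24 [[407.0, 232.0], [407.0, 210.0]]
27 [[422.0, 232.0], [424.0, 211.0]]
30 [[437.0, 233.0], [441.0, 212.0]]
33 [[452.0, 235.0], [457.0, 214.0]]
36 [[467.0, 238.0], [473.0, 217.0]]
```

View pics/w6.png

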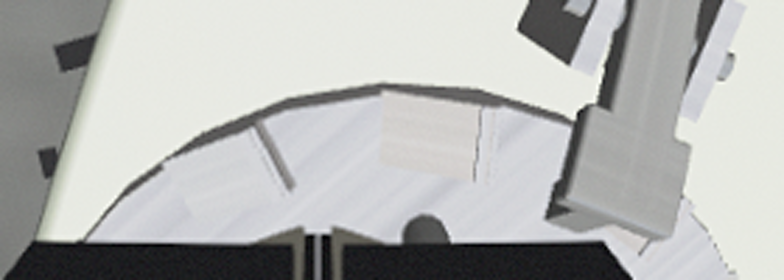

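The post base sits at (424,230) in the crop, which gives about 27.5°. I need roughly 2.3° more.

```bash
python3 -m jog '{"xyz":[[0.12,0.03,0],[0,0,0]],"angular":[[0,0,-0.4],[0,0,0]]}' 1; python3 loc.py
python3 - <<'E'
from h import *
p=camera_params('wrist')
cv2.imwrite('pics/w7.png',cv2.resize(capture('wrist')[160:260,160:440,::-1],None,fx=2.8,fy=2.8,interpolation=cv2.INTER_CUBIC))
I=[553,-89.3,-.404]
for d in range(21,37,3):
    a=np.radians(135-d);e=np.array([np.cos(a),np.sin(a)])
    print(d,((proj(p,world(I,[(*(64*e),56),(*(69*e),56)]),True)-[160,160])*2.8).round(0).tolist())
E
```

```text
time: 8.05
tool_pos: [538.0, -23.0, 82.4]
tcp_rot: [-3.126, 0.009, -0.074]
contact_force: [-0.4, -0.0, -0.1]
grip_width: 0.2
8.05 local [-39.8  55.1] z 82.4 r 68.0 ang 125.9 toolx local deg 18.9 F [-0.4 -0.  -0.1]
21 [[382.0, 232.0], [380.0, 211.0]]
24 [[397.0, 231.0], [397.0, 210.0]]
27 [[413.0, 231.0], [414.0, 209.0]]
30 [[428.0, 232.0], [430.0, 210.0]]
33 [[443.0, 233.0], [447.0, 212.0]]
36 [[458.0, 235.0], [463.0, 214.0]]
```

View pics/w7.png

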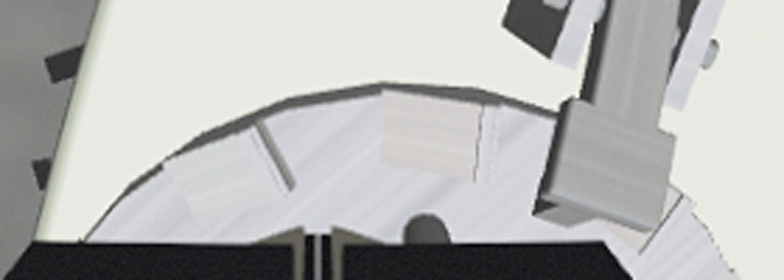

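The post is now at about (426,230), or 29.6°. I'll back off along the tangent, raise, and step aside to check with the fixed cameras.

```bash
python3 -m jog '{"xyz":[[-0.3,-0.07,0],[-0.4,-0.1,0],[0,0,0.8],[0,0,1],[0,0,1],[0,0.5,1],[-0.3,1,0.8],[-0.3,1,0],[-0.3,1,0],[-0.3,1,0]],"angular":[[0,0,0],[0,0,0],[0,0,0],[0,0,0],[0,0,0],[0,0,-0.3],[0,0,-0.7],[0,0,-0.7],[0,0,-0.7],[0,0,-0.6]]}' 1
python3 -m jog '{"xyz":[[0,1,0],[0,1,0],[0,1,0],[0,1,0],[0,1,0],[0,1,0],[0,1,0],[0,0,0]],"angular":[[0,0,0],[0,0,0],[0,0,0],[0,0,0],[0,0,0],[0,0,0],[0,0,0],[0,0,0]]}' 1
python3 - <<'E'
from h import *
for n,o,q in(('top',(220,160),(365,280)),('scene',(210,155),(345,270))):
    p=camera_params(n);a=np.ascontiguousarray(capture(n)[:,:,::-1]);a=cv2.resize(a[o[1]:q[1],o[0]:q[0]],None,fx=5,fy=5,interpolation=cv2.INTER_CUBIC)
    cv2.imwrite(f'pics/{n}8.png',a)
    I=[553,-89.3,-.404]
    for d in (27,30,33):
        P=[(64*np.cos(np.radians(b-d)),64*np.sin(np.radians(b-d)),106) for b in(45,135,225,315)]
        print(n,d,((proj(p,world(I,P))-o+.5)*5-.5).round(0).tolist())
E
```

```text
time: 9.1
tool_pos: [492.4, 61.9, 178.0]
tcp_rot: [-3.125, 0.01, -0.393]
contact_force: [0.5, 0.2, -0.0]
grip_width: 0.8
time: 9.9
tool_pos: [485.6, 206.1, 178.3]
tcp_rot: [-3.126, 0.01, -0.386]
contact_force: [-0.0, -0.5, 0.3]
grip_width: 0.6
top 27 [[425.0, 163.0], [282.0, 283.0], [407.0, 427.0], [551.0, 304.0]]
top 30 [[432.0, 164.0], [283.0, 276.0], [400.0, 426.0], [550.0, 311.0]]
top 33 [[439.0, 165.0], [284.0, 269.0], [393.0, 425.0], [549.0, 318.0]]
scene 27 [[192.0, 215.0], [378.0, 237.0], [400.0, 93.0], [223.0, 73.0]]
scene 30 [[189.0, 210.0], [372.0, 240.0], [404.0, 97.0], [229.0, 70.0]]
scene 33 [[185.0, 205.0], [366.0, 243.0], [408.0, 102.0], [235.0, 67.0]]
```

View pics/top8.png

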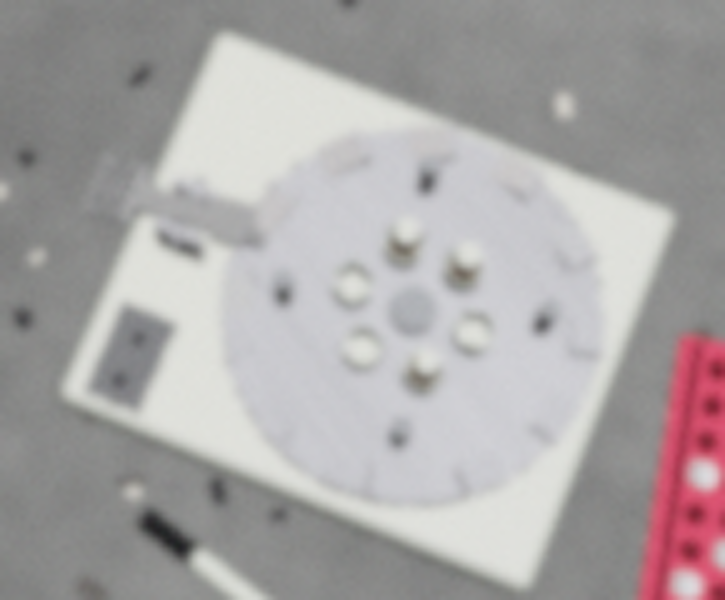

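View pics/scene8.png

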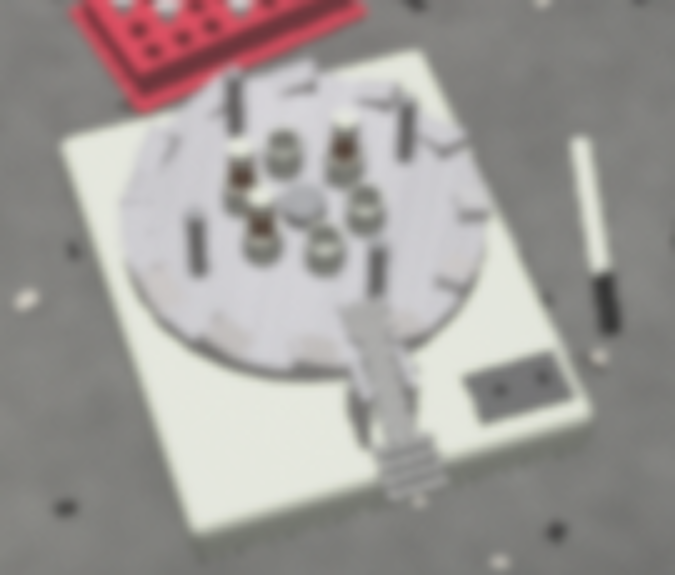

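The fixed cameras put the turn at about 29°, the teeth ticks sit where they did at the start, and all three vials are upright. The pawl is still lifted. Now I'll go to the nose.

```bash
python3 -m jog '{"xyz":[[0.5,-1,0],[0.5,-1,0],[0.5,-1,0],[0.5,-1,0],[0.5,-1,0],[0.5,-1,0],[0.5,-1,0],[0.5,-1,0],[0.5,-1,0],[0.5,-1,0]],"angular":[[0,0,-0.15],[0,0,0],[0,0,0],[0,0,0],[0,0,0],[0,0,0],[0,0,0],[0,0,0],[0,0,0],[0,0,0]]}' 1
python3 -m jog '{"xyz":[[0,0,-0.6],[0,0,-1],[0,0,-0.8],[0,0,0]],"angular":[[0,0,0],[0,0,0],[0,0,0],[0,0,0]]}' 1
python3 loc.py
```

```text
time: 11.0
tool_pos: [583.6, -14.3, 178.5]
tcp_rot: [-3.13, 0.011, -0.406]
contact_force: [-0.1, 0.1, -0.4]
grip_width: 0.5
time: 11.4
tool_pos: [581.4, -20.5, 127.5]
tcp_rot: [-3.132, 0.012, -0.414]
contact_force: [0.3, 1.2, -0.0]
grip_width: 0.3
11.4 local [-0.9 74.5] z 127.5 r 74.5 ang 90.7 toolx local deg -0.5 F [ 0.3  1.2 -0. ]
```

```bash
python3 -m jog '{"xyz":[[0.37,0.72,0],[0,0,0],[0,0,-0.5],[0,0,-0.2]],"angular":[[0,0,0],[0,0,0],[0,0,0],[0,0,0]]}' 1
python3 loc.py
python3 -c "
from h import *
cv2.imwrite('pics/w9.png',capture('wrist')[:,:,::-1])"
```

```text
time: 11.8
tool_pos: [589.6, -4.1, 114.7]
tcp_rot: [-3.131, 0.009, -0.412]
contact_force: [-0.3, 0.1, -0.7]
grip_width: 0.5
11.8 local [ 0.2 92.7] z 114.7 r 92.7 ang 89.9 toolx local deg -0.5 F [-0.3  0.1 -0.7]
```

View pics/w9.png

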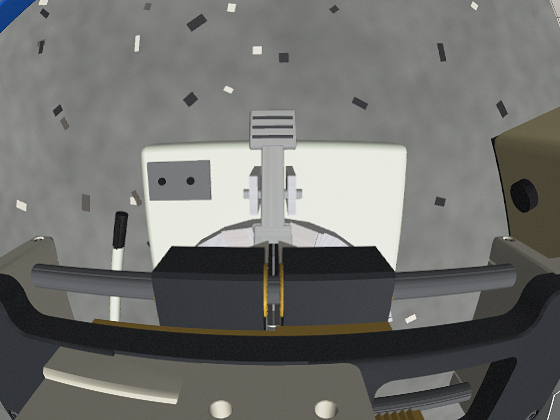

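The wrist view shows the nose shoulder at (272,235) and the cheeks ending near row 215, so the fingertip is clear of them. I'll shift slightly inward and press.

```bash
python3 -m jog '{"xyz":[[-0.04,-0.1,-0.35],[0,0,-0.3],[0,0,-0.25]],"angular":[[0,0,0],[0,0,0],[0,0,0]]}' 1
python3 loc.py;python3 -m jog '{"xyz":[[0,0,-0.2],[0,0,-0.2]],"angular":[[0,0,0],[0,0,0]]}' 1;python3 loc.py
```

```text
time: 12.15
tool_pos: [589.1, -7.2, 96.3]
tcp_rot: [-3.131, 0.007, -0.412]
contact_force: [-1.1, -3.4, 4.7]
grip_width: 0.3
12.15 local [ 1.  89.7] z 96.3 r 89.7 ang 89.4 toolx local deg -0.5 F [-1.1 -3.4  4.7]
time: 12.35
tool_pos: [589.2, -8.1, 88.0]
tcp_rot: [-3.132, 0.007, -0.413]
contact_force: [-1.3, -2.1, 3.2]
grip_width: 0.6
12.35 local [ 1.4 88.9] z 88.0 r 88.9 ang 89.1 toolx local deg -0.5 F [-1.3 -2.1  3.2]
```

```bash
python3 -m jog '{"xyz":[[0,0.05,-0.15],[0,0,-0.15]],"angular":[[0,0,0],[0,0,0]]}' 1
python3 loc.py;python3 -m jog '{"xyz":[[0,0,-0.15]],"angular":[[0,0,0]]}' 1;python3 loc.py
```

```text
time: 12.55
tool_pos: [589.6, -7.4, 83.3]
tcp_rot: [-3.132, 0.005, -0.413]
contact_force: [-11.5, -0.2, 34.7]
grip_width: 0.6
12.55 local [ 1.4 89.7] z 83.3 r 89.7 ang 89.1 toolx local deg -0.5 F [-11.5  -0.2  34.7]
time: 12.65
tool_pos: [589.6, -7.4, 83.4]
tcp_rot: [-3.132, 0.004, -0.413]
contact_force: [-12.7, -1.1, 33.8]
grip_width: 0.3
12.65 local [ 1.5 89.7] z 83.4 r 89.7 ang 89.1 toolx local deg -0.5 F [-12.7  -1.1  33.8]
```

A hard stop at z 83.4 matches nose-down (84). I'll raise straight up, retreat and check.

```bash
python3 -m jog '{"xyz":[[0,0,0.4],[0,0,0.8],[0,0,1],[0,0,1],[0,0,1],[0,0,1],[-0.4,1,0],[-0.4,1,0],[-0.4,1,0],[-0.4,1,0]],"angular":[[0,0,0],[0,0,0],[0,0,0],[0,0,0],[0,0,0],[0,0,0],[0,0,0],[0,0,0],[0,0,0],[0,0,0]]}' 1
python3 -m jog '{"xyz":[[-0.4,1,0],[-0.4,1,0],[-0.4,1,0],[-0.4,1,0],[-0.4,1,0],[-0.4,1,0],[-0.4,1,0],[0,0,0]],"angular":[[0,0,0],[0,0,0],[0,0,0],[0,0,0],[0,0,0],[0,0,0],[0,0,0],[0,0,0]]}' 1
python3 - <<'E'
from h import *
for n,o,q in(('top',(220,160),(365,280)),('scene',(210,155),(345,270))):
    a=capture(n)[:,:,::-1];cv2.imwrite(f'pics/{n}F.png',a);a=cv2.resize(a[o[1]:q[1],o[0]:q[0]],None,fx=5,fy=5,interpolation=cv2.INTER_CUBIC)
    cv2.imwrite(f'pics/{n}9.png',a)
cv2.imwrite('pics/w10.png',capture('wrist')[:,:,::-1])
E
```

```text
time: 13.65
tool_pos: [557.1, 77.9, 189.2]
tcp_rot: [-3.125, 0.007, -0.416]
contact_force: [0.5, 0.7, 0.1]
grip_width: 0.4
time: 14.45
tool_pos: [495.7, 229.7, 185.7]
tcp_rot: [-3.121, 0.014, -0.413]
contact_force: [0.7, -0.5, 1.1]
grip_width: 0.5
```

View pics/top9.png

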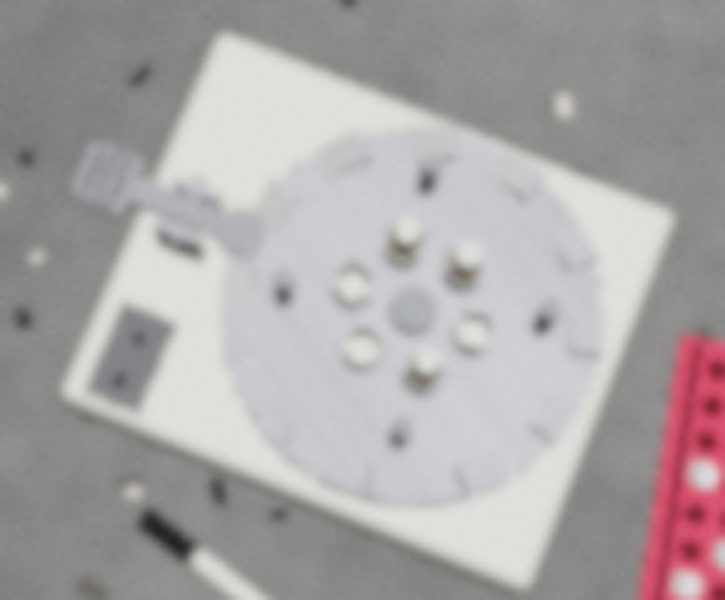

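View pics/scene9.png

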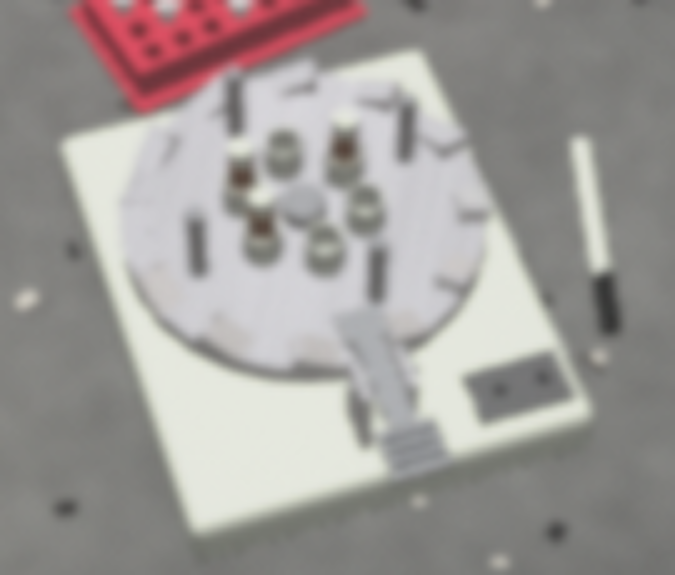

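View pics/topF.png

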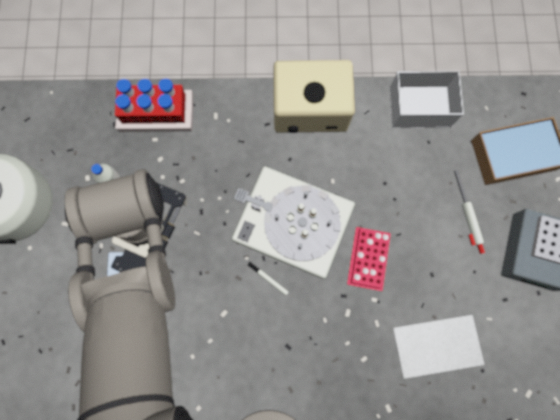

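The pawl tail is back at its starting pixels, top (106,178) and scene (414,448). The posts have moved round one notch, the vials are upright and the bench is otherwise unchanged. I'll hand it in.

```bash
python3 -c "
from plant import bot
print(bot.close_job(), bot.get_obs()['time'])"
```

```text
the job is handed in; nothing more can be done
the job is handed in; nothing more can be done
```

The turntable is back one notch with the pawl's nose pressed fully down in it, and I handed the job in at about 14.6 s of the 48 s allowed.

- **Tail:** with closed fingertips I pressed it to its stop, at about z 62 with 31 N. The nose stayed up afterwards.
- **Turntable:** I pushed post1 backward along its arc. The close-up wrist view gave about 29.6°; a rougher estimate from the top view gave about 28.6°. Both are within the 4° tolerance.
- **Nose:** I pressed it down to a hard stop at z 83.4, against an expected 84, with about 35 N.

In the last top and scene pictures the tail pad is back where it was at the start. The posts are one notch round, all three vials are upright in their sockets, and the rack and marker have not moved. The gripper was clear of everything. No check failed; the only disagreement was the 1° between the two turn estimates.

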